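Load a drill jig and lock its leaf with the pin

TASK

Set up the blue drill jig for its next part: lay the steel blank flat between the locating dowels of the jig, swing the hinged leaf down over it until it is fully shut, then push the red-handled lock pin from the rack down through the leaf's hole until its collar sits on the leaf. Leave the blank, the shut leaf and the pin in place, and do not disturb the other tools.

Things in the scene. Friction and masses are not known exactly. Their poses are not given: they have to be found in the camera images.
- jig: Blue drill jig fixed to the bench: base 210 x 94 mm on feet, base top 30 mm above the bench. Origin: centre of its underside, at bench level. x runs along it from the lock end (-x, with a dark boss, top at 48 mm, under the shut leaf) to the hinge end (+x); y across, z up. Eight 8 mm locating dowels with coned tops rise to 44 mm, two rest strips to 36 mm.
- nest (a point): Centre of the blank's place, 8 mm from the jig's origin towards the hinge, 36 mm above the bench on the rest strips, where the blank's underside comes to lie; axes as the jig's. The dowels leave 124 mm along jig x by 64 mm along jig y; the long sides are open for 80 mm in the middle so that fingers can pass.
- lock_hole (a point): Centre of the lock hole at the upper face of the shut leaf, 58 mm above the bench, 82 mm from the jig's origin towards the lock end (fixed to the jig; axes as the jig's). The upright hole is 14 mm in diameter with a chamfered mouth and goes through leaf (10 mm), boss and base to the bench.
- leaf_hinge (a point): Middle of the leaf's hinge axis, 53 mm above the bench, 92 mm from the jig's origin towards its +x end; the axis runs along the jig's y.
- leaf_knob (a point): Centre of the black ball knob (26 mm diameter) on a short stem at the leaf's free end, 220 mm from the hinge axis; moves with the leaf. With the leaf shut it is 53 mm above the bench, 46 mm beyond the lock hole and clear of the base.
- leaf (a joint): Angle of the hinged aluminium leaf (180 x 68 x 10 mm, two steel drill bushes), rad: 0 shut and level over the nest, 1.57 upright, beyond that leaning back (at most 2.3). At angle a the knob lies from the hinge 220 mm along -cos(a) of jig x and +sin(a) of z. Stiff hinge: it stays where left; 2 to 4 N at the knob moves it. Shut, it clears a seated blank by 2 mm.
- blank: Plain bright steel plate 120 x 60 x 10 mm with scribed lines and no holes, about 0.55 kg, lying on the bench. Origin: centre of its underside; x along its length, y across (60 mm, the side to grip), z up. Either end may point to the hinge.
- lock_pin: Lock pin, 87 mm long: steel shank 12 mm diameter, 50 mm long, coned tip; collar 30 mm diameter, 5 mm thick; red round handle 22 mm diameter, 32 mm tall. Origin: centre of the tip; z towards the handle. Stands upright in one of the rack's holes, tip 10 mm above the bench and 35 mm deep in the rack. Home in the jig, its tip is 8 mm above the bench.
- rack: Wooden block 190 x 52 x 45 mm fixed to the bench, with three upright holes in a row along its x, 60 mm apart, 14 mm in diameter and 35 mm deep. Origin: centre of its underside. It holds the lock pin, a punch and a twist drill in changing order.
- punch: Dark steel centre punch, 12 mm diameter, 105 mm long, standing in the rack. Origin: centre of its lower end. Leave alone.
- twist_drill: Twist drill with steel shank and gold flutes, 12 mm diameter, 105 mm long, standing in the rack. Origin: centre of its lower end. Leave alone.
- oiler: Yellow oil bottle with red cap, 52 mm diameter, 115 mm tall. Origin: centre of its underside. Leave alone.
- hammer: Hammer, 260 mm long, lying on the bench; origin under its middle, x along it. Leave alone.
- spanner: Steel spanner, 170 mm long, lying flat; origin under its middle, x along it. Leave alone.
- square: Try square lying flat: wooden stock 75 mm, steel blade 110 mm, 14 mm high. Origin under the middle of the stock. Leave alone.
There are look-alikes about, which are no part of the job. Of the things like the lock_pin, leave any that is orange, purple or turquoise; of the rest the smaller one is meant.

How it is judged (in metres and radians):
On the way, in this order (a step that is already met when the one before it is completed fails the run):
1. the blank lies flat on the rest strips between the dowels (horizontal distance between blank and nest below 0.005 m and z of blank in the frame of nest between -0.003 and 0.003 m and angle between the x axis of blank and the x axis of jig, either way round below 0.1 rad and angle between blank's own z axis and vertical below 0.05 rad), for 0.2 s.
2. the leaf is shut over the seated blank (value of joint leaf below 0.03 rad and horizontal distance between blank and nest below 0.005 m and z of blank in the frame of nest below 0.003 m), for 0.2 s.
3. the pin is through the leaf, collar down on it (value of joint leaf below 0.03 rad and horizontal distance between lock_pin and lock_hole below 0.004 m and z of lock_pin in the frame of lock_hole below -0.046 m), for 0.2 s.
At the end, for the whole second after the job is handed in: Blank flat on the rest strips (3 mm in height, 0.05 rad), within 5 mm and 0.1 rad of the nest; leaf shut to 0.03 rad; pin upright (0.1 rad) in the lock hole, tip within 4 mm of its axis, collar within 4 mm of the leaf; blank and pin at rest (all of step 1 and all of step 3 and angle between lock_pin's own z axis and vertical below 0.1 rad and linear speed of each of lock_pin, blank below 0.02 m/s); the robot touches nothing.
It fails at once if the punch or the twist drill is pulled out or knocked (moved over 30 mm) (distance of any of punch, twist_drill from where it was at the start of the episode above 0.03 m).
It fails at once if the oiler, hammer, spanner or square is moved over 30 mm (distance of any of oiler, hammer, spanner, square from where it was at the start of the episode above 0.03 m).
It also fails if it takes over 72 s, if anything falls off the work surface, if the arm or the gripper's body presses on something with over 40 N, if the wrist force passes 120 N, or if a joint passes its speed limit or range.

ROBOT

A 6-joint arm with a two-finger parallel gripper is mounted at the origin on the work surface. World frame = base frame: x ahead of the robot, y to its left, z up, the work surface at z = 0. Lengths are in mm, angles in rad, forces in N, time in s.
With the tool pointing down it reaches from about 350 to 975 mm from the base axis. Payload 7.1 kg.
Tool frame: the origin (TCP) lies at the very end of the fingers, on their centre line; the grasp point (between the pads) lies 19 mm behind it; z points along the fingers, y is the line along which they close (so a half turn about z gives the same grasp; the last joint's range is limited). The gripper opens to 88 mm and grips with 3 to 60 N. Pads are 20 mm wide; open, the fingers measure 115 mm over their backs; the gripper's body (75 mm by 178 mm) begins 61 mm behind the grasp point.
Start: joints at [1.243, 0.423, 1.63, -0, 1.089, -0.019], TCP at [189.915, 595.43, 222.675] pointing down, gripper open.
Joint ranges: [-3, 3], [-0.9, 2.11], [0.09, 2.58], [-1.31, 4.45], [0.11, 2.69], [-2.54, 2.54]. Speed limits (rad/s): [2.39, 2.39, 3.01, 3.14, 3.14, 3.14].

INTERFACE

Orientations are given as a unit quaternion [x, y, z, w].
In Python, from rig import arm gives the robot as it stands. The module is installed in compiled form; this text tells all that it offers.
- The arm moves only by the tool send_rows, never from a script. Its argument "targets" is a list that holds one entry, the list of rows, each a list of 4 numbers: the shift along the tool's x, y, z in mm, then the turn about the tool's z in rad. In form: [[[tx, ty, tz, yaw], ...]]. A call has 1 to 5 rows; each row is the pose to reach, as a shift and turn from the pose commanded when the call began, along the tool's axes at that moment; what a row does not reach only later rows make up. A row lasts 1/8 s, in which the tool goes at most 62.5 mm and 10.7 degrees, less where a joint would pass 70% of its speed; a pose out of reach is approached as far as the arm can. A call with a gripper value outside its range is refused whole. "jaw" is the finger opening in mm, from 0 to 87.8, set as the call begins (left out, the last holds). The fingers move at their own pace and stop on an object; "force" is the grip in N (left out, the last holds). Time passes only in rows, so rows that repeat a pose let the fingers close. It gives the time, the measured TCP pose, the force, the opening and the grip force at its end, in the units of the state.
- arm.sense(): the state, without advancing time (a new reading comes with each control period).
- arm.read_camera(name): name is "scene" or "top" or "wrist"; returns a dict with "image" (400x640x3 uint8, red, green, blue), "intrinsics" (3x3 intrinsics, pixels), "T" (4x4, takes a point from camera to world coordinates); the wrist camera has in their place "hand_eye" (4x4, takes a point from camera to tool coordinates, whose origin is the TCP and whose axes are the flange's). Camera axes: x right, y down, z forward; pixel columns grow to the right and rows downward; lengths in mm; the calibration is good to about 2 mm. A picture is of the moment at which its call begins: read the wrist's pose just before it. There is no depth.
- arm.close_job(): hands the job in; it is judged then, once.
Trained networks look in a picture, given as the dict that the camera call returned (one of the last four; its "shot" number tells which), for a name from the list of things; names that differ only in an ending like _2 or _b are one class to them, and where a whole thing is asked for, a point or a joint stands for the part that bears it (a point fixed in the world has none). Each returns a list of dicts, best first, with "conf" (0 to 1); they miss things now and then, are a little off and sometimes report something else, mostly with a low value. They report only what shows in the picture. A call takes as long as a camera call. They do not tell look-alikes from the thing itself.
- arm.recognise(name, picture): "uv" ([column, row] in pixels, amid what is visible of it).
- arm.spot_point(name, picture): "uv" ([column, row] in pixels: a listed point, or the origin of a listed thing).
The state is a dict: "clock": time; "qpos": joint angles; "dq": joint speeds; "tau": joint torques, N m; "tool_pos": TCP position; "tool_rot": TCP orientation; "force": force on the tool from outside, world axes, zero at the start; "torque": the same for the moment, N m; "grip_width": finger opening in mm; "grip_force": force on a finger pad.
Only numpy, scipy, OpenCV 4.12 (cv2) and the standard library are available. Lean on these libraries where they do the work, as an engineer would, in place of code of your own. Each camera call takes 0.05 s, during which the arm holds its last target. There are 200 camera calls.

## Working session

There is one attempt and no reset: what is moved stays moved. The work goes in short steps, Python scripts to look and compute and a tool call to move; the robot and the scene stay as the last step left them, time stands still between calls to the robot, and variables do not carry over. Pictures are saved under pics/ and viewed, at most 10 in all, crops included, and the job is handed in when it is done.

Besides the shell and the picture viewer there is one more tool, called after ">>>" by a JSON object that holds its "api" and its "payload". send_rows: Moves the arm, as the interface text tells. Its arguments: {"type":"object","properties":{"targets":{"type":"array","items":{"type":"array","items":{"type":"array","items":{"type":"number"}}}},"jaw":{"type":"number"},"force":{"type":"number"}},"required":["targets"]}

```bash
mkdir -p pics; cat > h.py <<'E'
import numpy as np, cv2
from rig import arm
from scipy.spatial.transform import Rotation as R
def ray(p,uv):
    d=np.linalg.inv(p["intrinsics"])@np.array([uv[0],uv[1],1.0]); T=np.array(p["T"]); return T[:3,3],T[:3,:3]@d
def at_z(p,uv,z):
    o,d=ray(p,uv); return o+d*(z-o[2])/d[2]
def proj(p,X):
    T=np.array(p["T"]); c=T[:3,:3].T@(np.array(X,float)-T[:3,3]); k=p["intrinsics"]@c; return k[:2]/k[2]
def wrist():
    s=arm.sense(); p=arm.read_camera("wrist")
    W=np.eye(4); W[:3,:3]=R.from_quat(s["tool_rot"]).as_matrix(); W[:3,3]=s["tool_pos"]
    p["T"]=W@np.array(p["hand_eye"]); return p
def save(p,n,crop=None,scale=1):
    im=p["image"][:,:,::-1]
    if crop: im=im[crop[1]:crop[3],crop[0]:crop[2]]
    cv2.imwrite("pics/"+n,cv2.resize(im,None,fx=scale,fy=scale,interpolation=cv2.INTER_CUBIC))
E
python3 - <<'E'
from h import *
s=arm.sense(); print(s["tool_pos"],s["tool_rot"],s["clock"],s["force"])
a=arm.read_camera("top"); b=arm.read_camera("scene")
save(a,"top0.png",None,1.25); save(b,"scene0.png",None,1.25)
for n,p in(("top",a),("scene",b)):
    print(n,np.round(p["T"],3).tolist(),p["intrinsics"][0][0])
zs=dict(nest=36,lock_hole=58,leaf_hinge=53,jig=0,blank=0,lock_pin=10,rack=0,punch=10,twist_drill=10,oiler=0,hammer=0,spanner=0,square=0,leaf_knob=250)
for n,z in zs.items():
    for nm,p in(("top",a),("scene",b)):
        for d in arm.spot_point(n,p)[:3]:
            print(n,nm,np.round(d["uv"],1),round(d["conf"],2),np.round(at_z(p,d["uv"],z)[:2],1))
E
```

```text
[189.73803464 594.90853751 221.89281001] [ 1.53783981e-01  9.88104178e-01 -7.77320888e-04 -1.24611056e-04] 0.0 [ 0.22296582 -0.11542787  0.29191478]
top [[-0.022, -0.99, 0.139, 413.992], [-1.0, 0.023, 0.008, -88.527], [-0.012, -0.139, -0.99, 968.003], [0.0, 0.0, 0.0, 1.0]] 368.0172052599925
scene [[0.381, 0.58, -0.72, 1208.025], [0.925, -0.253, 0.285, -375.762], [-0.017, -0.774, -0.633, 678.566], [0.0, 0.0, 0.0, 1.0]] 466.53685048476353
nest top [239.2 208.8] 0.79 [522.3 130.3]
nest scene [417.8 189.9] 0.71 [526.5 127.1]
lock_hole top [268.9 206.4] 0.93 [524.  51.]
lock_hole scene [386.5 189.7] 0.82 [522.3  48.6]
leaf_hinge top [205.1 207.2] 0.82 [526.3 212.2]
leaf_hinge scene [452.4 175.3] 0.81 [529.4 213.2]
jig top [241.4 207.5] 0.79 [529.8 133. ]
jig top [430.8 209.5] 0.52 [ 512.8 -367.4]
jig scene [414.7 202.2] 0.62 [524.8 124.7]
blank top [343.4 206.3] 0.8 [ 526.7 -137.5]
blank top [341.5 129.3] 0.36 [ 738.  -138.7]
blank scene [301.7 239.6] 0.82 [ 537.2 -155.2]
lock_pin top [430.9 226. ] 0.65 [ 468.9 -362.1]
lock_pin top [398.5 196. ] 0.58 [ 549.4 -282.3]
lock_pin top [423.7 26
[... 407 characters left out ...]
st_drill scene [193.3 263.8] 0.49 [ 526.5 -377.4]
twist_drill scene [417.9 190.8] 0.2 [501.9 145.8]
oiler top [258.2 141.9] 0.94 [708.3  88.7]
oiler scene [448.9 262.2] 0.92 [712.2  88.8]
oiler scene [422.  192.4] 0.46 [500.4 159.2]
hammer top [345.  126.9] 0.94 [ 744.6 -148.5]
hammer scene [351.1 307.1] 0.81 [ 735.6 -134.8]
spanner top [360.  270.8] 0.81 [ 358.1 -175.3]
spanner scene [263.7 193. ] 0.79 [ 353.8 -182.1]
square top [287.4 266.1] 0.85 [374.1  12.2]
square scene [339.7 179.7] 0.95 [377.8   3.3]
square scene [419.4 190.5] 0.29 [491.8 157.5]
leaf_knob top [106.5 193. ] 0.92 [535.1 344.8]
leaf_knob top [269.7 207.7] 0.5 [498.2  20. ]
leaf_knob scene [521.9  91.6] 0.73 [560.4 319.2]
```

View pics/top0.png

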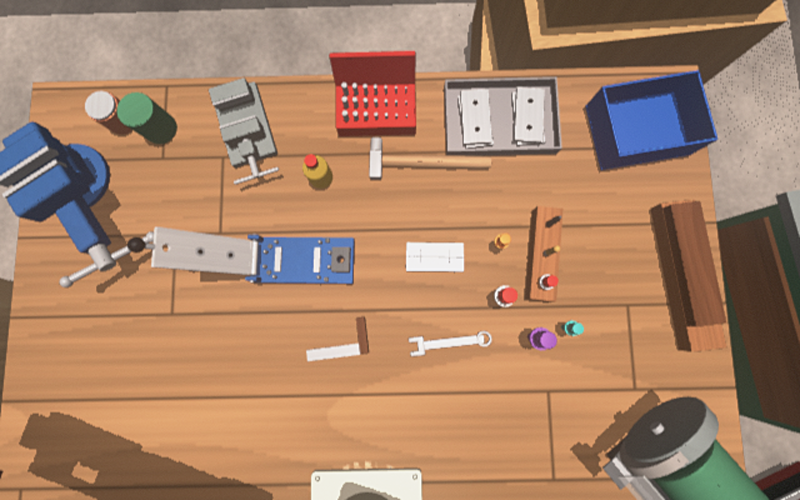

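View pics/scene0.png

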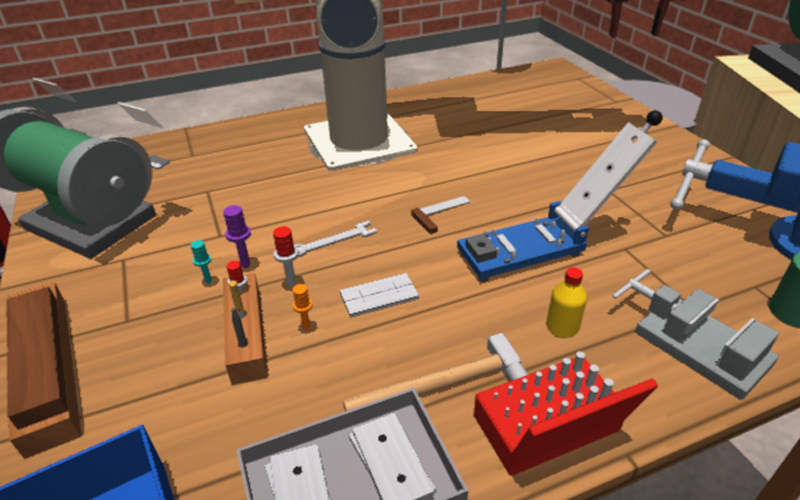

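Top view: smaller red pin in the rack at (549,281), the bigger red one free at (506,295). The blank is at (435,257), the jig at (305,260), and the leaf leans back left with its knob at (137,244). I'll move towards the jig for a wrist view.

```bash
cat >> h.py <<'E'
def goto(xyz,ang=None,cmd=None):
    """tool shift to a world TCP target with tool y at world angle ang (mod pi)"""
    s=arm.sense(); M=R.from_quat(s["tool_rot"]).as_matrix()
    d=M.T@(np.array(xyz,float)-np.array(s["tool_pos"] if cmd is None else cmd))
    a0=np.arctan2(M[1,1],M[0,1]); y=0
    if ang is not None: y=-((ang-a0+np.pi/2)%np.pi-np.pi/2)
    print("shift",np.round(d,1),"yaw",round(y,3),"a0",round(a0,3),"q1,q6",np.round(np.array(s["qpos"])[[0,5]],2))
E
python3 - <<'E'
from h import *
p=wrist(); print(np.round(p["hand_eye"],2).tolist(),p["intrinsics"].round(0).tolist())
goto((470,90,330),0)
E
```

```text
[[-0.0, -0.95, -0.3, 83.24], [1.0, -0.0, 0.0, -0.66], [-0.0, -0.3, 0.95, -161.99], [0.0, 0.0, 0.0, 1.0]] [[350.0, 0.0, 320.0], [0.0, 350.0, 202.0], [0.0, 0.0, 1.0]]
shift [-420.4 -396.4 -107.3] yaw 1.262 a0 1.262 q1,q6 [ 1.24 -0.02]
```

>>> {"api": "send_rows", "payload": {"targets": [[[-60,-55,-60,0.18],[-115,-105,-107,0.36],[-165,-150,-107,0.54],[-210,-195,-107,0.72],[-260,-240,-107,0.9]]], "jaw": 75}}

```text
clock: 2.17
tool_pos: [332.3, 344.8, 326.0]
tool_rot: [0.57, 0.821, 0.001, 0.0]
force: [0.9, -0.4, -0.5]
grip_width: 75.2
grip_force: 0.0
```

```bash
python3 - <<'E'
from h import *
print(arm.sense()["tool_pos"],arm.sense()["clock"]); goto((470,90,330),0)
E
```

```text
[332.3070737  344.81977215 325.99285029] 2.175
shift [-286.9   40.1   -4.1] yaw 0.357 a0 0.357 q1,q6 [0.78 0.42]
```

>>> {"api": "send_rows", "payload": {"targets": [[[-60,8,-4,0.18],[-120,16,-4,0.357],[-180,25,-4,0.357],[-240,33,-4,0.357],[-287,40,-4,0.357]]]}}

```text
clock: 2.8
tool_pos: [471.4, 89.9, 329.3]
tool_rot: [0.706, 0.708, 0.0, 0.0]
force: [0.0, 0.6, -0.1]
grip_width: 74.9
grip_force: 0.0
```

>>> {"api": "send_rows", "payload": {"targets": [[[0,0,0,0],[0,0,0,0]]]}}

```text
clock: 3.05
tool_pos: [470.3, 92.2, 329.0]
tool_rot: [0.706, 0.709, -0.0, -0.0]
force: [0.2, -0.3, -0.2]
grip_width: 75.2
grip_force: 0.0
```

```bash
python3 - <<'E'
from h import *
p=wrist(); s=arm.sense(); print(s["tool_pos"],s["clock"],np.linalg.norm(s["dq"]))
save(p,"w1.png",None,1.25); import pickle; pickle.dump(p,open("w1.pkl","wb"))
for n,z in dict(nest=36,lock_hole=58,leaf_hinge=53,jig=0,leaf_knob=230).items():
    for d in arm.spot_point(n,p)[:2]: print(n,np.round(d["uv"],1),round(d["conf"],2),np.round(at_z(p,d["uv"],z)[:2],1))
E
```

```text
[470.08145089  92.69101734 328.98223869] 3.1 0.016378858433050016
nest [363.2 126.3] 0.75 [524.6 132.7]
lock_hole [370.5  49.3] 0.74 [526.7 221.1]
lock_hole [361.5 197.9] 0.56 [523.5  43.7]
leaf_hinge [371.1  52.1] 0.59 [528.2 218.6]
jig [362.1 128. ] 0.92 [527.5 127. ]
```

View pics/w1.png

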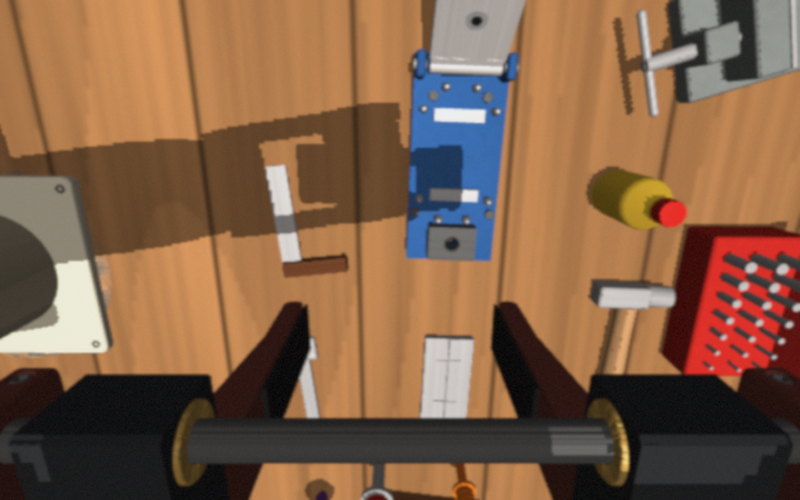

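Wrist view: boss hole at (452,243), blue base corners at (406,258)/(491,261), and hinge line at row 68. I'll fit the base outline for the jig pose and triangulate the knob.

```bash
python3 - <<'E'
from h import *
import pickle
from scipy.optimize import least_squares
p=pickle.load(open("w1.pkl","rb")); im=p["image"]; hsv=cv2.cvtColor(im,cv2.COLOR_RGB2HSV)
m=((hsv[...,0]>100)&(hsv[...,0]<130)&(hsv[...,1]>110)).astype(np.uint8)
m[:, :300]=0; m[:,430:]=0; m[260:]=0
# side edges rows 75..200, bottom edge, as pixel boundary points
L=[];Rr=[];B=[]
for r in range(80,200,3):
    c=np.where(m[r])[0]
    if len(c)>10: L.append((c[0]-.0,r+.0)); Rr.append((c[-1]+1.,r+.0))
for c in range(332,388,3):
    r=np.where(m[:,c])[0]; B.append((c,r[-1]+1.))
W=lambda P:np.array([at_z(p,q,30)[:2] for q in P])
L,Rr,B=W(L),W(Rr),W(B)
def f(x,full=False):
    cx,cy,t=x; u=np.array([np.cos(t),np.sin(t)]); v=np.array([-u[1],u[0]]); c=np.array([cx,cy])
    return np.r_[(L-c)@v-47,(Rr-c)@v+47,(B-c)@u+105]
s=least_squares(f,[527,130,np.pi/2],loss="soft_l1"); r=f(s.x)
print("jig",s.x.round(3), "med res",[np.median(q).round(2) for q in np.split(r,[len(L),len(L)+len(Rr)])], [q.std().round(2) for q in np.split(r,[len(L),len(L)+len(Rr)])])
# boss hole
g=cv2.cvtColor(im,cv2.COLOR_RGB2GRAY).astype(float); sub=g[185:204,351:374]; mm=(sub<sub.min()+25)
v,u=np.where(mm); uv=(351+u.mean()+.5,185+v.mean()+.5); h=at_z(p,uv,48)[:2]
u_=np.array([np.cos(s.x[2]),np.sin(s.x[2])]); print("hole",uv,mm.sum(),h.round(1),"pred",(s.x[:2]-82*u_).round(1))
# knob triangulate
a=arm.read_camera("top"); b=arm.read_camera("scene"); pickle.dump((a,b),open("ab.pkl","wb"))
ka,kb=arm.recognise("leaf_knob",a)[0]["uv"],arm.recognise("leaf_knob",b)[0]["uv"]
o1,d1=ray(a,ka);o2,d2=ray(b,kb)
A=np.c_[d1,-d2]; t=np.linalg.lstsq(A,o2-o1,rcond=None)[0]; k=(o1+d1*t[0]+o2+d2*t[1])/2
hz=s.x[:2]+92*u_; w=k[:2]-hz; print(ka,kb,"knob",k.round(1),"gap",np.linalg.norm(o1+d1*t[0]-o2-d2*t[1]).round(1),"hinge",hz.round(1),"r",np.hypot(w@u_,k[2]-53).round(1),"ang",np.arctan2(k[2]-53,-(w@u_)).round(3))
# red blobs in top
hs=cv2.cvtColor(a["image"],cv2.COLOR_RGB2HSV)
goto((525,-140,200),0)
E
```

```text
jig [527.561 164.101   1.543] med res [np.float64(-0.88), np.float64(0.82), np.float64(1.14)] [np.float64(1.79), np.float64(2.22), np.float64(19.24)]
hole (np.float64(361.63793103448273), np.float64(195.79310344827587)) 58 [524.8  43.6] pred [525.3  82.1]
[249.4, 209.1] [486.0, 136.5] knob [555.7 145.  177.7] gap 168.8 hinge [530.1 256.1] r 166.5 ang 0.846
shift [-232.7   53.2  129.1] yaw 0.006 a0 0.006 q1,q6 [0.17 0.16]
```

```bash
python3 - <<'E'
from h import *
import pickle
p=pickle.load(open("w1.pkl","rb")); a,b=pickle.load(open("ab.pkl","rb"))
hsv=cv2.cvtColor(p["image"],cv2.COLOR_RGB2HSV)
m=((hsv[...,0]>100)&(hsv[...,0]<130)&(hsv[...,1]>110)).astype(np.uint8)
B=np.array([at_z(p,(c,np.where(m[190:215,c])[0].max()+191.),30)[:2] for c in range(328,390,3) if m[190:215,c].any()])
u=np.array([np.cos(1.543),np.sin(1.543)]); o=np.array([527.3,125.6]); print("bottom edge", ((B-o)@u).round(1))
o1,d1=ray(a,[106.5,193]);o2,d2=ray(b,[521.9,91.6])
t=np.linalg.lstsq(np.c_[d1,-d2],o2-o1,rcond=None)[0]; k=(o1+d1*t[0]+o2+d2*t[1])/2
w=k[:2]-o-92*u; print("knob",k.round(1),"gap",np.linalg.norm(o1+d1*t[0]-o2-d2*t[1]).round(1),np.hypot(w@u,k[2]-53).round(1),np.arctan2(k[2]-53,-(w@u)).round(3))
E
```

```text
bottom edge [-103.5 -103.4 -103.3 -103.1 -103.   -87.7  -87.6 -104.  -103.9 -103.8]
knob [535.7 350.2 234.5] gap 7.6 224.9 2.202
```

>>> {"api": "send_rows", "payload": {"targets": [[[-60,14,30,0.006],[-120,28,60,0.006],[-180,42,95,0.006],[-233,53,129,0.006],[-233,53,129,0.006]]], "jaw": 80}}

```text
clock: 4.18
tool_pos: [524.1, -142.8, 198.1]
tool_rot: [0.708, 0.706, -0.001, -0.001]
force: [-0.4, 1.1, -1.1]
grip_width: 80.3
grip_force: 0.0
```

>>> {"api": "send_rows", "payload": {"targets": [[[0,0,0,0]]]}}

```text
clock: 4.3
tool_pos: [524.4, -141.1, 199.4]
tool_rot: [0.708, 0.706, -0.0, -0.001]
force: [-0.1, 0.1, -0.4]
grip_width: 79.9
grip_force: 0.0
```

```bash
python3 - <<'E'
from h import *
import pickle
p=wrist(); s=arm.sense(); print(s["tool_pos"],s["clock"],np.linalg.norm(s["dq"]))
save(p,"w2.png",None,1.25); pickle.dump(p,open("w2.pkl","wb"))
hsv=cv2.cvtColor(p["image"],cv2.COLOR_RGB2HSV); m=((hsv[...,1]<40)&(hsv[...,2]>120)).astype(np.uint8)
cs=cv2.findContours(m,0,2)[0]
for c in cs:
    if cv2.contourArea(c)>800:
        q=np.array([at_z(p,x[0],10)[:2] for x in c],np.float32); r=cv2.minAreaRect(q); print(cv2.contourArea(c),cv2.boundingRect(c),np.round(r[0],1),np.round(r[1],1),r[2])
E
```

```text
[ 524.67383538 -140.24528017  200.2050915 ] 4.35 0.036552075773374305
6210.5 (532, 220, 108, 85) [ 829.2 -242.3] [103.7 124.8] 89.87450408935547
1841.0 (296, 189, 58, 47) [ 527.8 -181. ] [52.5 59.4] 88.01309204101562
1679.0 (144, 167, 45, 110) [ 359.5 -194.1] [ 30.4 125.7] 1.1292550563812256
2698.0 (517, 38, 101, 33) [753.8 -26.2] [26.2 91.7] 88.18379974365234
```

View pics/w2.png

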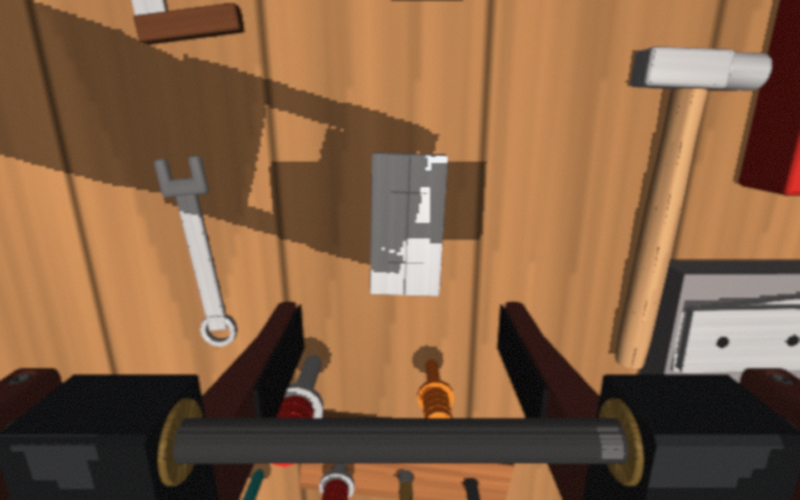

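Blank corners at (371,154),(447,155),(438,297),(370,294) in the view, partly shadowed; re-segment by saturation.

```bash
python3 - <<'E'
from h import *
import pickle
p=pickle.load(open("w2.pkl","rb"))
hsv=cv2.cvtColor(p["image"],cv2.COLOR_RGB2HSV); m=(hsv[...,1]<60).astype(np.uint8)
k=np.zeros_like(m); k[115:245,288:366]=1; m=cv2.morphologyEx(m*k,cv2.MORPH_CLOSE,np.ones((3,3)))
c=max(cv2.findContours(m,0,2)[0],key=cv2.contourArea)
q=np.array([at_z(p,x[0]+0.5,10)[:2] for x in c],np.float32); r=cv2.minAreaRect(q); print(cv2.contourArea(c),cv2.boundingRect(c),np.round(r[0],1),np.round(r[1],1),r[2])
print("corners px->world",[at_z(p,np.array(x)/1.25,10)[:2].round(1).tolist() for x in[(371,154),(447,155),(438,297),(370,294)]])
E
```

```text
6360.5 (296, 122, 63, 115) [ 529.8 -148.2] [120.5  60.2] 87.96871185302734
corners px->world [[501.0, -88.1], [560.8, -89.1], [556.5, -210.3], [497.3, -207.3]]
```

```bash
python3 - <<'E'
from h import *
import pickle
p=pickle.load(open("w1.pkl","rb")); save(p,"c1.png",(320,60,400,210),4)
E
```

```text
(no output)
```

View pics/c1.png

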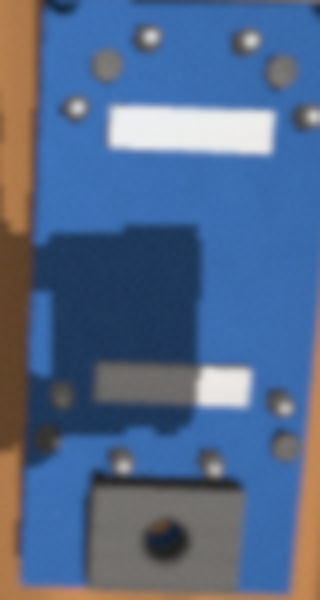

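Crop shows the dowels: hinge-end pair (148,37),(247,40), lock-end pair (121,461),(212,464), side pairs (76,107)/(308,117) and (62,394)/(281,404). I'll compute the nest from these.

```bash
python3 - <<'E'
from h import *
import pickle
p=pickle.load(open("w1.pkl","rb"))
f=lambda x,z:at_z(p,(320+x[0]/4,60+x[1]/4),z)[:2]
D=np.array([f(x,42) for x in[(148,37),(247,40),(121,461),(212,464),(76,107),(308,117),(62,394),(281,404)]])
print(D.round(1).tolist()); A=(D[0]+D[1])/2;B=(D[2]+D[3])/2;C=(D[4]+D[6])/2;E=(D[5]+D[7])/2
print("ends mid",(A+B)/2,np.linalg.norm(A-B),"sides mid",(C+E)/2,np.linalg.norm(C-E),"dir",np.arctan2(*(A-B)[::-1]),np.arctan2(*(D[4]-D[6])[::-1]),np.arctan2(*(D[5]-D[7])[::-1]))
S=np.array([f(x,36) for x in[(108,105),(277,110),(273,155),(108,150),(95,362),(252,368),(249,408),(93,402)]]); print("strips",S.mean(0))
h=f((166,541),48); print("hole",h, "-> nest",h+90*np.array([np.cos(1.54),np.sin(1.54)]))
goto((529.8,-148.2,8),1.535); 
E
```

```text
[[513.7, 200.6], [543.5, 199.9], [509.5, 70.0], [539.4, 69.1], [492.4, 180.5], [563.4, 177.9], [489.7, 92.1], [560.9, 89.1]]
ends mid [526.5153418  134.86612369] 130.76593124042012 sides mid [526.58571766 134.9001338 ] 71.12220066260956 dir 1.539373052907661 1.5399643561493708 1.5423070995731991
strips [527.39351435 133.99735678]
hole [524.62121037  44.37031585] -> nest [527.39244169 134.32764061]
shift [ -8.    5.2 192.2] yaw -1.537 a0 -0.002 q1,q6 [-0.28 -0.28]
```

>>> {"api": "send_rows", "payload": {"targets": [[[-4,3,60,0.034],[-8,5,120,0.034],[-8,5,165,0.034],[-8,5,185,0.034],[-8,5,185,0.034]]]}}

```text
clock: 4.97
tool_pos: [529.9, -147.7, 15.2]
tool_rot: [0.719, 0.695, -0.0, -0.0]
force: [0.0, 0.2, 0.1]
grip_width: 79.9
grip_force: 0.0
```

```bash
python3 - <<'E'
from h import *
s=arm.sense(); print(s["tool_pos"],s["force"])
goto((529.8,-148.2,3),1.535-np.pi/2)
E
```

```text
[ 529.8932604  -147.68384028   15.23055113] [0.03854904 0.22398471 0.14124626]
shift [-0.5 -0.1 12.2] yaw 0.002 a0 -0.034 q1,q6 [-0.29 -0.26]
```

>>> {"api": "send_rows", "payload": {"targets": [[[0,0,6,0],[0,0,12,0],[0,0,12,0]]]}}

```text
clock: 5.35
tool_pos: [530.0, -148.8, 3.5]
tool_rot: [0.719, 0.695, 0.0, 0.0]
force: [-0.6, -0.2, 0.1]
grip_width: 79.7
grip_force: 0.0
```

>>> {"api": "send_rows", "payload": {"targets": [[[0,0,0,0],[0,0,0,0],[0,0,0,0],[0,0,0,0]]], "jaw": 50, "force": 45}}

```text
clock: 5.85
tool_pos: [529.8, -148.8, 3.2]
tool_rot: [0.719, 0.695, 0.0, 0.0]
force: [-0.3, -0.0, 2.5]
grip_width: 59.1
grip_force: 45.0
```

>>> {"api": "send_rows", "payload": {"targets": [[[0,0,-30,0],[0,0,-70,0],[15,0,-100,0],[60,0,-110,0],[120,-1,-110,0]]]}}

```text
clock: 6.48
tool_pos: [533.4, -28.4, 113.8]
tool_rot: [0.72, 0.694, 0.001, 0.001]
force: [1.1, 0.6, -4.8]
grip_width: 59.5
grip_force: 45.0
```

```bash
python3 - <<'E'
from h import *
s=arm.sense(); print(s["tool_pos"],s["force"])
goto((527,133.8,90),1.541-np.pi/2)
E
```

```text
[533.37602092 -28.36410026 113.7549292 ] [ 1.14009994  0.58932921 -4.79275089]
shift [161.8 -12.5  23.7] yaw -0.008 a0 -0.038 q1,q6 [-0.08 -0.04]
```

>>> {"api": "send_rows", "payload": {"targets": [[[50,-4,0,-0.008],[105,-8,10,-0.008],[150,-12,20,-0.008],[162,-12,24,-0.008],[162,-12,24,-0.008]]]}}

```text
clock: 7.1
tool_pos: [526.0, 133.8, 88.3]
tool_rot: [0.716, 0.698, -0.001, -0.0]
force: [0.8, -0.3, -5.2]
grip_width: 59.0
grip_force: 45.0
```

>>> {"api": "send_rows", "payload": {"targets": [[[0,0,0,0],[0,0,0,0]]]}}

```text
clock: 7.35
tool_pos: [526.9, 132.4, 89.3]
tool_rot: [0.717, 0.697, 0.0, 0.0]
force: [-0.3, -0.6, -4.2]
grip_width: 59.5
grip_force: 45.0
```

```bash
python3 - <<'E'
from h import *
import pickle
p=wrist(); s=arm.sense(); print(s["tool_pos"],s["force"],s["grip_width"]); pickle.dump(p,open("w3.pkl","wb"))
goto((527,133.8,90),1.541-np.pi/2)
save(p,"w3.png",(190,60,450,330),2.2)
z=s["tool_pos"][2]-3.2
# expected blank corners px (top face) in crop
E
```

```text
[526.86243485 132.49215177  89.29854608] [-1.53615871  0.80013701 -3.54098001] 59.25722956311065
shift [ 1.3  0.1 -0.7] yaw 0.001 a0 -0.029 q1,q6 [0.22 0.25]
```

View pics/w3.png

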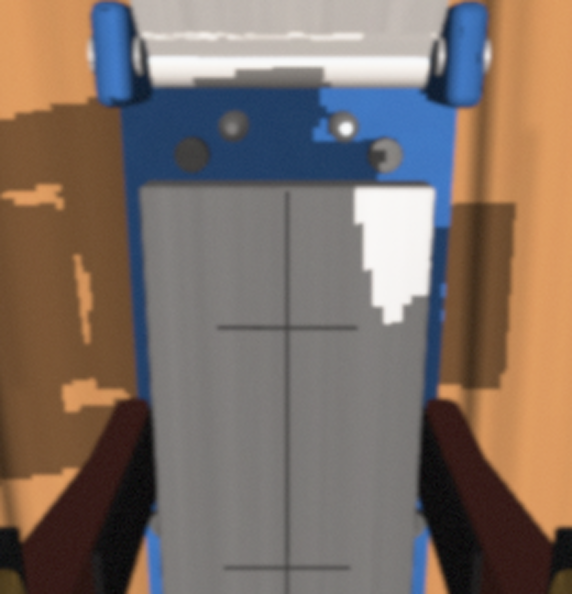

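Blank level in the fingers; end dowels at crop (233,123),(343,124); blank end corners at (140,185),(433,186); scribed centreline at column 288, midway between the dowels.

```bash
python3 - <<'E'
from h import *
import pickle
p=pickle.load(open("w3.pkl","rb")); f=lambda x,z:at_z(p,(190+x[0]/2.2,60+x[1]/2.2),z)[:2]
zt=89.3-3.2+10
u=np.array([np.cos(1.541),np.sin(1.541)]);v=np.array([-u[1],u[0]])
d=[f((233,122),42.5),f((343,123),42.5)]; c=[f((141,186),zt),f((433,187),zt)]
l=[f((286.5,195),zt),f((287,590),zt)]
print("dowels",np.round(d,1).tolist(),"corners",np.round(c,1).tolist(),np.linalg.norm(c[0]-c[1]))
D=sum(d)/2;C=sum(c)/2
print("along gap",(D-C)@u,"(want 6)","across",(D-C)@v,"(want 0)","blank ang",np.arctan2(*(c[1]-c[0])[::-1]),"dowel ang",np.arctan2(*(d[1]-d[0])[::-1]),"line",np.arctan2(*(l[0]-l[1])[::-1]))
print("blank c",C-60*u,"nest",D-66*u)
for x in ((118,185),(452,185)): print("jig side",f(x,30))
E
```

```text
dowels [[514.5, 202.0], [543.6, 201.0]] corners [[499.1, 193.4], [557.9, 191.5]] 58.76661819691882
along gap 9.074831314846627 (want 6) across -0.2859870416531668 (want 0) blank ang -0.03210285608088298 dowel ang -0.03755434951136589 line 1.5434340640641018
blank c [526.72281128 132.46852785] nest [527.1002765  135.53347421]
jig side [479.83452304 184.65770292]
jig side [575.59234215 181.90989691]
```

>>> {"api": "send_rows", "payload": {"targets": [[[2.6,0.3,0,0],[2.6,0.3,15,0],[2.6,0.3,30,0],[2.6,0.3,36,0],[2.6,0.3,36,0]]]}}

```text
clock: 8.02
tool_pos: [526.3, 136.1, 52.0]
tool_rot: [0.717, 0.698, -0.001, -0.0]
force: [0.2, 0.7, -4.0]
grip_width: 59.4
grip_force: 45.0
```

>>> {"api": "send_rows", "payload": {"targets": [[[0,0,3,0],[0,0,6,0],[0,0,9,0],[0,0,11,0],[0,0,11,0]]]}}

```text
clock: 8.65
tool_pos: [526.9, 136.1, 41.9]
tool_rot: [0.717, 0.697, -0.0, -0.0]
force: [0.3, -0.4, -4.4]
grip_width: 59.2
grip_force: 45.0
```

>>> {"api": "send_rows", "payload": {"targets": [[[0,0,1,0],[0,0,2,0],[0,0,3,0],[0,0,3,0]]]}}

```text
clock: 9.15
tool_pos: [527.0, 136.1, 39.2]
tool_rot: [0.717, 0.697, 0.0, 0.0]
force: [-0.8, -0.9, -0.7]
grip_width: 59.3
grip_force: 45.0
```

>>> {"api": "send_rows", "payload": {"targets": [[[0,0,0.5,0],[0,0,0.5,0],[0,0,0.5,0]]], "jaw": 76}}

```text
clock: 9.52
tool_pos: [527.2, 136.3, 38.7]
tool_rot: [0.717, 0.697, 0.0, 0.0]
force: [-0.3, 0.5, 0.3]
grip_width: 76.4
grip_force: 0.0
```

>>> {"api": "send_rows", "payload": {"targets": [[[0,0,-20,0],[0,0,-60,0],[-10,0,-110,0],[-30,0,-150,0],[-30,0,-150,0]]]}}

```text
clock: 10.15
tool_pos: [528.2, 105.8, 191.8]
tool_rot: [0.717, 0.697, 0.003, 0.002]
force: [-0.4, -0.1, -0.2]
grip_width: 76.2
grip_force: 0.0
```

```bash
python3 - <<'E'
from h import *
import pickle
p=wrist(); s=arm.sense(); print(s["tool_pos"],s["force"],s["grip_width"]); pickle.dump(p,open("w4.pkl","wb"))
save(p,"w4.png",(200,20,440,280),2.2)
for n,z in dict(leaf_knob=230,lock_hole=48,nest=36,blank=36).items():
    for d in arm.spot_point(n,p)[:2]: print(n,np.round(d["uv"],1),round(d["conf"],2),np.round(at_z(p,d["uv"],z)[:2],1))
E
```

```text
[526.9486019  106.02998624 189.82924572] [-0.39774602  0.4706938  -0.8864515 ] 75.99212461947431
leaf_knob [317.4 253.8] 0.5 [527.3 128. ]
lock_hole [315.8 256.2] 0.92 [522.8  37.1]
lock_hole [490.8 181.6] 0.31 [683.2 106.5]
blank [314.3 153.4] 0.61 [524.4 134.7]
```

View pics/w4.png

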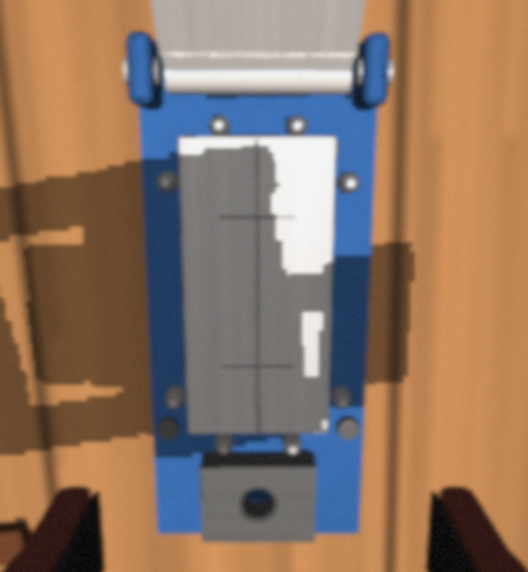

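Blank seated between all the dowels; boss hole at crop (258,503). Next I'll check the vise bar's clearance near the knob and compute the approach.

```bash
python3 - <<'E'
from h import *
import pickle
a,b=pickle.load(open("ab.pkl","rb")); p=pickle.load(open("w4.pkl","rb"))
def tri(x,y):
    o1,d1=ray(a,np.array(x)/1.25);o2,d2=ray(b,np.array(y)/1.25);t=np.linalg.lstsq(np.c_[d1,-d2],o2-o1,rcond=None)[0]
    return ((o1+d1*t[0]+o2+d2*t[1])/2).round(0),np.linalg.norm(o1+d1*t[0]-o2-d2*t[1]).round(0)
for x in((65,282),(148,240)):
    for y in((703,143),(686,195)): print(x,y,tri(x,y))
print("knob",tri((137,244),(654,117)))
u=np.array([np.cos(1.541),np.sin(1.541)])
h=at_z(p,(200+258/2.2,20+503/2.2),48)[:2]; print("hole",h,"nest",h+90*u)
d=[at_z(p,(200+x/2.2,20+y/2.2),42.5)[:2] for x,y in((219,124),(297,124),(224,443),(292,447))]; print("nest dowels",sum(d)/4)
goto((534,349,290),-0.03)
E
```

```text
(65, 282) (703, 143) (array([484., 555., 108.]), np.float64(1.0))
(65, 282) (686, 195) (array([479., 606., -13.]), np.float64(69.0))
(148, 240) (703, 143) (array([570., 398., 173.]), np.float64(67.0))
(148, 240) (686, 195) (array([572., 433.,  68.]), np.float64(17.0))
knob (array([534., 352., 227.]), np.float64(0.0))
hole [524.42587135  45.07800335] nest [527.10714397 135.03805435]
nest dowels [527.18704759 135.29082258]
shift [ 242.7    2.  -103. ] yaw 0.003 a0 -0.027 q1,q6 [0.18 0.2 ]
```

>>> {"api": "send_rows", "payload": {"targets": [[[30,0,-50,0],[80,1,-90,0],[140,1,-113,0],[200,2,-113,0],[244,2,-110,0]]], "jaw": 66, "force": 12}}

```text
clock: 11.02
tool_pos: [534.2, 353.0, 297.5]
tool_rot: [0.716, 0.698, -0.0, -0.0]
force: [-0.7, 0.1, -0.5]
grip_width: 66.0
grip_force: 0.0
```

>>> {"api": "send_rows", "payload": {"targets": [[[0,0,0,0],[0,0,0,0]]]}}

```text
clock: 11.28
tool_pos: [534.1, 349.5, 297.0]
tool_rot: [0.716, 0.698, -0.001, -0.0]
force: [0.5, 0.0, 0.2]
grip_width: 65.5
grip_force: 0.0
```

```bash
python3 - <<'E'
from h import *
import pickle
p=wrist(); s=arm.sense(); print(s["tool_pos"],s["clock"])
save(p,"w5.png",(160,100,480,380),1.8); pickle.dump(p,open("w5.pkl","wb"))
print([ (np.round(d["uv"],1),round(d["conf"],2),at_z(p,d["uv"],229)[:2].round(1)) for d in arm.spot_point("leaf_knob",p)[:2]], "pred",proj(p,(534,351,229)))
goto((534,351,219),-0.03)
E
```

```text
[534.38321385 349.09258946 297.48567796] 11.325
[(array([321.3, 209.9]), 0.57, array([534.6, 353.5]))] pred [320.47610828 213.28021326]
shift [ 2.2 -0.6 78.9] yaw 0.002 a0 -0.028 q1,q6 [0.56 0.59]
```

View pics/w5.png

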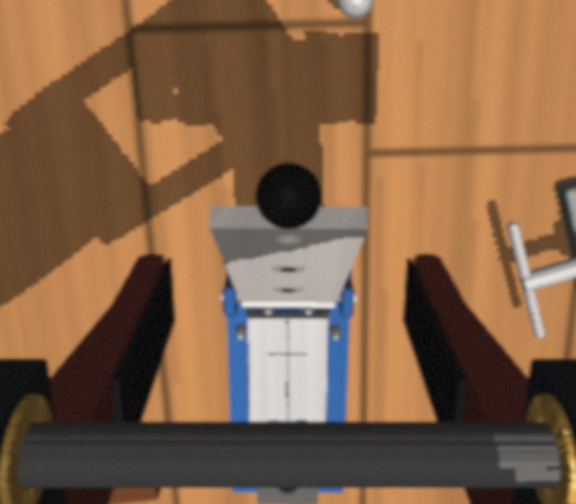

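```bash
python3 - <<'E'
from h import *
import pickle
p=pickle.load(open("w5.pkl","rb"))
for z in range(205,240,5):
    k=at_z(p,(160+289/1.8,100+195/1.8),z); print(z,k.round(1),np.hypot(k[1]-219.1,z-53).round(1),np.arctan2(z-53,219.1-k[1]).round(3))
E
```

```text
205 [533.9 346.5 205. ] 198.3 2.268
210 [534.  348.2 210. ] 203.3 2.259
215 [534.  349.9 215. ] 208.2 2.25
220 [534.1 351.6 220. ] 213.2 2.241
225 [534.1 353.3 225. ] 218.1 2.233
230 [534.2 355.  230. ] 223.1 2.226
235 [534.2 356.7 235. ] 228.1 2.218
```

Knob at crop (289,195), which with the hinge circle gives (534,354,227), a≈2.23. Descending to grip it.

>>> {"api": "send_rows", "payload": {"targets": [[[5,-0.5,30,0],[5,-0.5,60,0],[5,-0.5,80,0],[5,-0.5,80,0]]]}}

```text
clock: 11.88
tool_pos: [533.9, 353.8, 217.2]
tool_rot: [0.717, 0.697, -0.001, -0.0]
force: [0.1, 0.6, -0.0]
grip_width: 65.8
grip_force: 0.0
```

>>> {"api": "send_rows", "payload": {"targets": [[[0,0,0,0],[0,0,0,0],[0,0,0,0],[0,0,0,0]]], "jaw": 15, "force": 12}}

```text
clock: 12.38
tool_pos: [534.5, 355.2, 219.0]
tool_rot: [0.717, 0.698, 0.0, 0.0]
force: [0.7, -0.5, -0.1]
grip_width: 29.6
grip_force: 0.0
```

```bash
python3 - <<'E'
from h import *
s=arm.sense(); print(s["tool_pos"],s["clock"])
t=np.array(s["tool_pos"])
u=np.array([np.cos(1.541),np.sin(1.541)])
# arc of knob, start a0 2.23, shifts in tool axes along u (tool x) and down
a0=2.23
for a in np.arange(2.23,-0.01,-0.08): print(round(a,2),round(-220*(np.cos(a)-np.cos(a0)),1),round(-220*(np.sin(a)-np.sin(a0)),1))
E
```

```text
[534.5068019  355.20226922 218.99823807] 12.375
2.23 -0.0 -0.0
2.15 -14.3 -10.2
2.07 -29.4 -19.2
1.99 -45.2 -27.0
1.91 -61.5 -33.6
1.83 -78.4 -38.7
1.75 -95.5 -42.6
1.67 -113.0 -45.0
1.59 -130.5 -46.1
1.51 -148.1 -45.7
1.43 -165.6 -43.9
1.35 -182.9 -40.8
1.27 -199.9 -36.2
1.19 -216.5 -30.3
1.11 -232.6 -23.1
1.03 -248.0 -14.7
0.95 -262.7 -5.0
0.87 -276.6 5.8
0.79 -289.6 17.6
0.71 -301.6 30.5
0.63 -312.5 44.3
0.55 -322.3 58.9
0.47 -330.9 74.3
0.39 -338.2 90.3
0.31 -344.3 106.8
0.23 -349.0 123.8
0.15 -352.3 141.0
0.07 -354.2 158.5
```

>>> {"api": "send_rows", "payload": {"targets": [[[0,0,0,0],[0,0,0,0]]]}}

```text
clock: 12.62
tool_pos: [534.0, 355.3, 218.7]
tool_rot: [0.717, 0.698, -0.0, -0.0]
force: [-2.9, 1.7, 3.0]
grip_width: 25.4
grip_force: 12.0
```

>>> {"api": "send_rows", "payload": {"targets": [[[-14,0,-10,0],[-29,0,-19,0],[-45,0,-27,0],[-45,0,-27,0]]]}}

```text
clock: 13.12
tool_pos: [532.7, 308.4, 246.3]
tool_rot: [0.717, 0.697, -0.001, -0.0]
force: [-5.1, 0.5, 3.6]
grip_width: 25.0
grip_force: 12.0
```

>>> {"api": "send_rows", "payload": {"targets": [[[-16,0,-6.5,0],[-33,0,-12,0],[-50,0,-15.5,0],[-68,0,-18,0],[-85,0,-19,0]]]}}

```text
clock: 13.75
tool_pos: [530.0, 224.3, 265.0]
tool_rot: [0.717, 0.697, -0.0, -0.001]
force: [-5.3, 3.0, 2.0]
grip_width: 24.7
grip_force: 12.0
```

>>> {"api": "send_rows", "payload": {"targets": [[[-18,0,0.5,0],[-35,0,2,0],[-53,0,5.5,0],[-70,0,10,0],[-86,0,16,0]]]}}

```text
clock: 14.38
tool_pos: [527.4, 137.4, 249.3]
tool_rot: [0.717, 0.697, -0.001, -0.0]
force: [-8.0, -0.9, 9.4]
grip_width: 25.3
grip_force: 12.0
```

```bash
python3 - <<'E'
from h import *
s=arm.sense(); t=s["tool_pos"]; print(t,s["grip_width"],s["force"])
u=np.array([np.cos(1.541),np.sin(1.541)])
al=(np.array(t[:2])-[529.6,219.1])@u; z=t[2]+8.5-53; print(al,z,np.hypot(al,z),np.arctan2(z,-al))
E
```

```text
[527.37697317 137.41946419 249.33676321] 25.274606528928633 [-7.97211906 -0.94160888  9.39366537]
-81.71050787555376 204.83676320538723 220.53277910038864 1.1912338551552049
```

>>> {"api": "send_rows", "payload": {"targets": [[[-16,-1,7,0],[-31.5,-1,15.6,0],[-46,-1,25.3,0],[-60,-1,36,0],[-73,-1,48,0]]]}}

```text
clock: 15.0
tool_pos: [525.0, 64.2, 200.7]
tool_rot: [0.717, 0.697, -0.001, 0.001]
force: [-4.1, -2.7, 4.0]
grip_width: 25.5
grip_force: 12.0
```

>>> {"api": "send_rows", "payload": {"targets": [[[-12,-0.5,13,0],[-23,-0.5,26.7,0],[-32.7,-0.5,41.3,0],[-41.3,-0.5,56.7,0],[-48.6,-0.5,72.7,0]]]}}

```text
clock: 15.62
tool_pos: [523.5, 16.7, 126.9]
tool_rot: [0.717, 0.697, -0.0, 0.0]
force: [-1.5, -1.7, 1.1]
grip_width: 25.2
grip_force: 12.0
```

```bash
python3 - <<'E'
from h import *
s=arm.sense(); t=s["tool_pos"]; print(t,s["grip_width"],s["force"])
u=np.array([np.cos(1.541),np.sin(1.541)])
al=(np.array(t[:2])-[529.6,219.1])@u; z=t[2]+8.5-53; print(al,z,np.hypot(al,z),np.arctan2(z,-al))
E
```

```text
[523.51284022  16.6602296  126.85706113] 25.188193127595255 [-1.53143972 -1.71784189  1.10838223]
-202.53126006398242 82.3570611263919 218.635762903695 0.38621631538928247
```

>>> {"api": "send_rows", "payload": {"targets": [[[-6,0,16.5,0],[-10.8,0,33.5,0],[-14,0,50.5,0],[-15.8,0,65,0],[-16.3,0,75,0]]]}}

```text
clock: 16.25
tool_pos: [523.1, 1.3, 51.7]
tool_rot: [0.717, 0.698, -0.0, -0.0]
force: [-3.1, -2.3, 1.0]
grip_width: 25.2
grip_force: 12.0
```

>>> {"api": "send_rows", "payload": {"targets": [[[0,0,3,0],[0,0,6,0],[0,0,8,0],[0,0,9,0],[0,0,9,0]]]}}

```text
clock: 16.88
tool_pos: [523.1, 1.4, 43.9]
tool_rot: [0.717, 0.698, -0.0, -0.0]
force: [-3.2, -3.4, -1.6]
grip_width: 25.0
grip_force: 12.0
```

>>> {"api": "send_rows", "payload": {"targets": [[[0,0,1.5,0],[0,0,3,0],[0,0,3,0]]]}}

```text
clock: 17.25
tool_pos: [523.1, 1.5, 41.0]
tool_rot: [0.717, 0.698, -0.0, -0.0]
force: [-4.7, -3.8, 1.8]
grip_width: 25.1
grip_force: 12.0
```

>>> {"api": "send_rows", "payload": {"targets": [[[0,0,1.5,0],[0,0,3,0],[0,0,3,0]]]}}

```text
clock: 17.62
tool_pos: [523.2, 1.7, 38.8]
tool_rot: [0.717, 0.697, 0.0, -0.0]
force: [-6.5, -0.2, 10.8]
grip_width: 24.8
grip_force: 12.0
```

```bash
python3 - <<'E'
from h import *
s=arm.sense(); print(s["tool_pos"],s["force"])
b=arm.read_camera("scene"); save(b,"s2.png",(250,100,450,250),3.5)
u=np.array([np.cos(1.541),np.sin(1.541)]);v=np.array([-u[1],u[0]])
print("leaf-end top corners pred if shut, crop px")
for r in(180,200):
  for w in(34,-34):
    q=np.r_[np.array([529.6,219.1])-r*u+w*v,58]; print(r,w,((proj(b,q)-[250,100])*3.5).round(0))
for z in(58,48): print("hole",z,((proj(b,(524.4,45.1,z))-[250,100])*3.5).round(0))
E
```

```text
[523.17170062   1.74777822  38.79953369] [-6.46797252 -0.22333456 10.83883886]
leaf-end top corners pred if shut, crop px
180 34 [441. 289.]
180 -34 [491. 352.]
200 34 [413. 296.]
200 -34 [461. 360.]
hole 58 [474. 317.]
hole 48 [473. 330.]
```

View pics/s2.png

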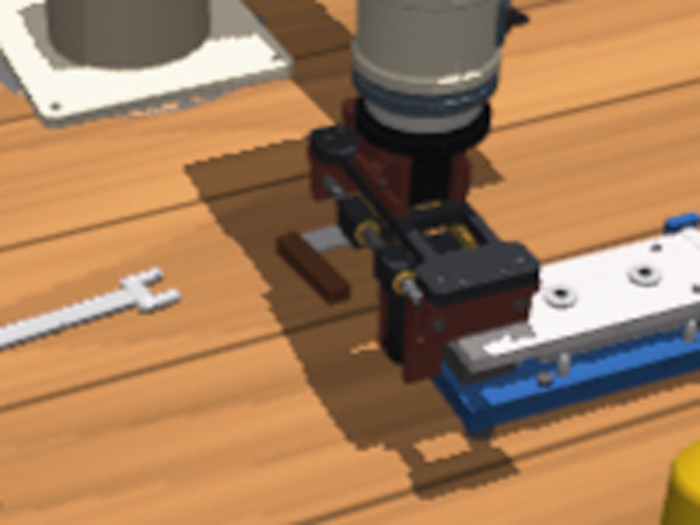

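Leaf looks shut over the jig (leaf corner about (465,360), as predicted). I'll release, then press on the knob from above with closed fingers to be sure.

>>> {"api": "send_rows", "payload": {"targets": [[[0,0,-2,0],[0,0,-2,0],[0,0,-2,0]]], "jaw": 50}}

```text
clock: 18.05
tool_pos: [524.0, 1.5, 40.0]
tool_rot: [0.717, 0.697, 0.0, 0.0]
force: [-0.2, 0.1, -0.3]
grip_width: 49.1
grip_force: 0.0
```

>>> {"api": "send_rows", "payload": {"targets": [[[0,0,-30,0],[0,0,-45,0],[0,0,-45,0],[0,0,-45,0]]]}}

```text
clock: 18.55
tool_pos: [523.0, 1.4, 84.4]
tool_rot: [0.717, 0.697, -0.0, -0.0]
force: [-0.6, -0.0, -0.1]
grip_width: 50.1
grip_force: 0.0
```

>>> {"api": "send_rows", "payload": {"targets": [[[0,0,0,0],[0,0,0,0],[0,0,0,0],[0,0,8,0],[0,0,13,0]]], "jaw": 0}}

```text
clock: 19.18
tool_pos: [523.0, 1.3, 71.2]
tool_rot: [0.717, 0.697, -0.0, -0.0]
force: [-0.6, 0.3, 0.1]
grip_width: 3.8
grip_force: 0.0
```

>>> {"api": "send_rows", "payload": {"targets": [[[0,0,2,0],[0,0,4,0],[0,0,6,0],[0,0,7,0],[0,0,7,0]]]}}

```text
clock: 19.8
tool_pos: [523.5, 1.3, 65.8]
tool_rot: [0.717, 0.697, 0.0, 0.0]
force: [-3.1, 0.6, 10.4]
grip_width: 0.2
grip_force: 5.2
```

Knob top at 65.8 mm under 10 N, as expected for a shut leaf. On to the pin.

>>> {"api": "send_rows", "payload": {"targets": [[[0,0,-60,0],[-20,-3,-115,0],[-80,-10,-145,0],[-140,-18,-164,0],[-200,-25,-164,0]]], "jaw": 50}}

```text
clock: 20.42
tool_pos: [494.0, -196.4, 230.9]
tool_rot: [0.716, 0.698, 0.001, 0.002]
force: [1.3, -0.3, -0.0]
grip_width: 47.2
grip_force: 0.0
```

>>> {"api": "send_rows", "payload": {"targets": [[[-60,-8,0,0],[-120,-16,0,0],[-147,-18,0,0],[-147,-18,0,0],[-147,-18,0,0]]]}}

```text
clock: 21.05
tool_pos: [471.3, -340.1, 228.5]
tool_rot: [0.717, 0.697, 0.0, -0.0]
force: [0.2, 0.2, 0.4]
grip_width: 50.0
grip_force: 0.0
```

```bash
python3 - <<'E'
from h import *
import pickle
p=wrist(); s=arm.sense(); print(s["tool_pos"],s["force"],s["clock"]); pickle.dump(p,open("w6.pkl","wb"))
save(p,"w6.png",(120,60,520,400),1.5)
for n in("lock_pin","punch","twist_drill"):
    for d in arm.spot_point(n,p)[:3]: print(n,np.round(d["uv"],1),round(d["conf"],2),np.round(at_z(p,d["uv"],10)[:2],1))
hsv=cv2.cvtColor(p["image"],cv2.COLOR_RGB2HSV); m=(((hsv[...,0]<6)|(hsv[...,0]>174))&(hsv[...,1]>170)&(hsv[...,2]>90)).astype(np.uint8)
for c in cv2.findContours(m,0,2)[0]:
    if cv2.contourArea(c)>60: print(cv2.contourArea(c),cv2.boundingRect(c))
E
```

```text
[ 471.46464399 -339.75689797  228.59545134] [ 0.15666839  0.5156751  -0.12035031] 21.1
lock_pin [222.7 172.1] 0.84 [ 362.5 -340. ]
lock_pin [244.5 225.3] 0.81 [ 380.9 -403.8]
lock_pin [319.4 190.2] 0.77 [ 469.4 -363.7]
punch [423.2 197.2] 0.98 [ 587.1 -375.1]
twist_drill [368.9 195.6] 0.75 [ 525.4 -371.6]
461.5 (307, 196, 23, 31)
1086.0 (263, 100, 38, 39)
```

View pics/w6.png

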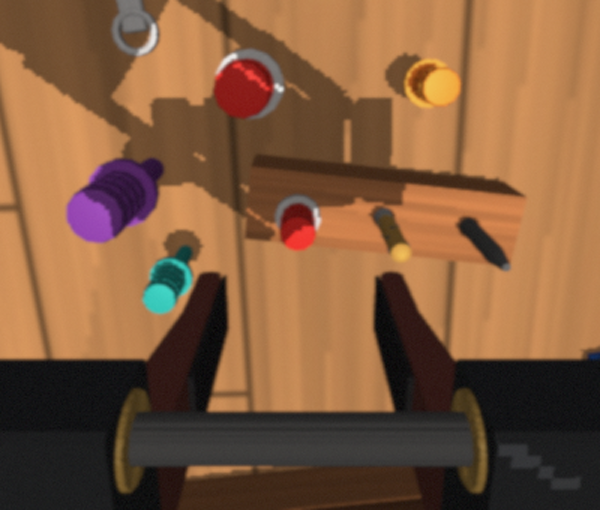

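Rack pin (small red) at crop (298,220), its handle top about (297,233), with the drill to the right at (390,235). The big red pin at (248,85) is clear of the fingers.

```bash
python3 - <<'E'
from h import *
import pickle
p=pickle.load(open("w6.pkl","rb"))
print("top",at_z(p,(319,215.3),97).round(1),"origin",at_z(p,(319.4,190.2),10).round(1))
g=[((p_:=proj(p,(469.2,-363.5,z)))).round(1) for z in(65,97)]; print(g)
print("collar centre est",at_z(p,(120+298/1.5,60+217/1.5),65).round(1), "big red bottom", at_z(p,(120+248/1.5,60+85/1.5),100).round(1))
print("punch top/drill top",at_z(p,(120+400/1.5,60+253/1.5),115).round(1),at_z(p,(120+505/1.5,60+266/1.5),115).round(1))
# red column profile for symmetric centre
hsv=cv2.cvtColor(p["image"],cv2.COLOR_RGB2HSV); m=(((hsv[...,0]<8)|(hsv[...,0]>172))&(hsv[...,1]>150)&(hsv[...,2]>70))
for r in range(196,230,3):
    c=np.where(m[r,295:345])[0]; print(r,(c.min()+295,c.max()+295) if len(c) else None,end=" ")
print(); goto((469.4,-363.5,150),-0.03)
E
```

```text
top [ 469.3 -362.6   97. ] origin [ 469.4 -363.7   10. ]
[array([319. , 205.1]), array([318.9, 216.2])]
collar centre est [ 468.9 -363.    65. ] big red bottom [ 444.5 -276.1  100. ]
punch top/drill top [ 526.5 -369.7  115. ] [ 586.5 -379.3  115. ]
196 (np.int64(317), np.int64(319)) 199 (np.int64(311), np.int64(325)) 202 (np.int64(310), np.int64(327)) 205 (np.int64(308), np.int64(327)) 208 (np.int64(308), np.int64(327)) 211 (np.int64(307), np.int64(328)) 214 (np.int64(307), np.int64(330)) 217 (np.int64(307), np.int64(330)) 220 (np.int64(308), np.int64(329)) 223 (np.int64(310), np.int64(327)) 226 (np.int64(315), np.int64(322)) 229 None 
shift [-23.7  -1.8  78.9] yaw 0.005 a0 -0.025 q1,q6 [-0.64 -0.62]
```

>>> {"api": "send_rows", "payload": {"targets": [[[-23.5,-1.8,20,0.005],[-23.5,-1.8,60,0.005],[-23.5,-1.8,105,0.005],[-23.5,-1.8,115,0.005],[-23.5,-1.8,115,0.005]]], "jaw": 42}}

```text
clock: 21.88
tool_pos: [469.3, -364.0, 114.0]
tool_rot: [0.718, 0.696, -0.0, -0.0]
force: [1.3, -0.2, 0.1]
grip_width: 41.8
grip_force: 0.0
```

```bash
python3 - <<'E'
from h import *
print(arm.sense()["tool_pos"]); goto((469.3,-363.2,70),-0.03)
E
```

```text
[ 469.34638187 -364.02199246  113.98052893]
shift [ 0.8 -0.1 44. ] yaw -0.001 a0 -0.031 q1,q6 [-0.68 -0.65]
```

>>> {"api": "send_rows", "payload": {"targets": [[[0.8,0,15,0],[0.8,0,30,0],[0.8,0,43,0],[0.8,0,43,0]]]}}

```text
clock: 22.38
tool_pos: [468.3, -363.0, 69.4]
tool_rot: [0.718, 0.696, -0.0, -0.001]
force: [-0.6, -0.2, 0.0]
grip_width: 41.9
grip_force: 0.0
```

>>> {"api": "send_rows", "payload": {"targets": [[[0,0,0,0],[0,0,0,0],[0,0,0,0],[0,0,0,0]]], "jaw": 10, "force": 40}}

```text
clock: 22.88
tool_pos: [469.4, -363.8, 71.2]
tool_rot: [0.718, 0.696, 0.0, 0.0]
force: [-0.2, 0.0, 1.4]
grip_width: 20.6
grip_force: 40.0
```

>>> {"api": "send_rows", "payload": {"targets": [[[0,0,-12,0],[0,0,-30,0],[0,0,-60,0],[0,0,-110,0],[0,0,-145,0]]]}}

```text
clock: 23.5
tool_pos: [469.5, -363.9, 219.3]
tool_rot: [0.718, 0.696, 0.0, 0.001]
force: [0.0, -0.2, -1.0]
grip_width: 21.3
grip_force: 40.0
```

>>> {"api": "send_rows", "payload": {"targets": [[[30,3,0,0],[80,9,0,0],[140,16,0,0],[200,24,0,0],[260,31,0,0]]]}}

```text
clock: 24.12
tool_pos: [508.6, -103.0, 217.3]
tool_rot: [0.718, 0.696, 0.001, 0.001]
force: [0.4, -0.7, -1.7]
grip_width: 21.1
grip_force: 40.0
```

```bash
python3 - <<'E'
from h import *
s=arm.sense(); print(s["tool_pos"],s["grip_width"],s["force"]); goto((524.4,44.5,150),-0.03)
E
```

```text
[ 508.60165671 -102.98702608  217.25831983] 21.147159796243372 [ 0.42715444 -0.71087262 -1.6887935 ]
shift [147.9  10.9  67.2] yaw -0.002 a0 -0.032 q1,q6 [-0.22 -0.19]
```

>>> {"api": "send_rows", "payload": {"targets": [[[55,4,10,0],[105,8,30,0],[140,11,50,0],[148,11,67,0],[148,11,67,0]]]}}

```text
clock: 24.75
tool_pos: [523.2, 42.7, 148.2]
tool_rot: [0.718, 0.696, -0.001, -0.001]
force: [0.5, 0.9, -0.4]
grip_width: 20.7
grip_force: 40.0
```

>>> {"api": "send_rows", "payload": {"targets": [[[0,0,0,0],[0,0,0,0]]]}}

```text
clock: 25.0
tool_pos: [524.6, 41.8, 149.6]
tool_rot: [0.719, 0.695, 0.0, 0.0]
force: [-0.1, -0.2, -0.5]
grip_width: 21.3
grip_force: 40.0
```

```bash
python3 - <<'E'
from h import *
import pickle
p=wrist(); s=arm.sense(); print(s["tool_pos"],s["force"],s["clock"]); pickle.dump(p,open("w7.pkl","wb"))
tz=s["tool_pos"][2]-60.5
for n,z in(("lock_pin",tz),("lock_hole",58)):
    for d in arm.spot_point(n,p)[:2]: print(n,np.round(d["uv"],1),round(d["conf"],2),np.round(at_z(p,d["uv"],z)[:2],1))
t=s["tool_pos"]; print("pred tip uv",proj(p,(t[0],t[1]+.6,tz)),"hole uv",proj(p,(524.4,45.1,58)))
g=cv2.cvtColor(p["image"],cv2.COLOR_RGB2GRAY); u,v=proj(p,(524.4,45.1,58)).astype(int)
print(g[v-24:v+26:2,u-24:u+26:2])
E
```

```text
[524.5540498   41.93460111 149.49025164] [-0.34122376  0.41755667 -1.70041031] 25.05
lock_pin [320.1 219.4] 0.82 [524.4  41.6]
lock_pin [524.9 347.3] 0.28 [678.3 -68.5]
lock_hole [320.8 204. ] 0.8 [525.   42.6]
pred tip uv [320.24942712 218.10377129] hole uv [319.88544267 200.84638569]
[[136 137 135 134 136 135 134 134 136 135 136 137 138 136 137 137 136 136
  136 139 140 138 134 136 137]
 [137 138 134 133 135 133 134 134 136 135 135 136 137 136 136 138 137 136
  135 139 141 137 134 136 139]
 [136 138 133 133 135 133 134 134 136 136 137 139 137 136 136 136 136 135
  135 139 141 137 135 135 138]
 [136 137 133 133 134 134 136 135 135 136 136 138 136 135 136 136 138 137
  134 137 140 137 134 135 138]
 [135 137 132 133 133 134 135 134 135 137 134 137 137 135 136 134 136 136
  135 141 140 138 134 137 137]
 [136 137 134 134 133 135 135 133 136 135 137 138 137 134 138 136 138 135
  135 140 140 137 136 137 138]
 [134 136 134 131 134 134 136 134 136 135 136 137 137 135 135 136 136 136
  135 139 140 137 134 137 138]
 [134 136 135 133 135 134 134 133 136 137 133 132 131 131 134 136 137 137
  13
[... 1112 characters left out ...]
34 135 127 120 113 113 123 133 137 137
  134 138 139 136 132 137 136]
 [134 137 134 131 133 133 133 134 134 124  98  74  68  72  85 112 135 137
  135 137 138 135 134 135 137]
 [135 134 135 133 131 132 132 133 123  82  66  65  65  63  65  75 115 135
  134 139 139 134 134 136 138]
 [136 135 134 133 134 132 134 132 109  66  65  64  65  65  63  62  88 129
  134 138 138 136 132 137 137]
 [133 136 135 133 131 132 134 128  89  61  62  65  66  64  62  60  77 127
  134 138 139 135 134 135 136]
 [131 134 133 132 133 130 132 126  85  62  64  64  65  64  64  62  70 119
  134 139 139 135 134 136 138]
 [107 108 107 106 105 103 104 100  72  63  64  65  63  63  64  62  62  96
  127 136 136 138 140 146 147]]
```

>>> {"api": "send_rows", "payload": {"targets": [[[3,0,5,0],[3,0,15,0],[3,0,22,0],[3,0,22,0],[3,0,22,0]]]}}

```text
clock: 25.78
tool_pos: [524.2, 45.9, 126.7]
tool_rot: [0.718, 0.696, -0.0, -0.0]
force: [0.7, -0.5, -0.1]
grip_width: 21.2
grip_force: 40.0
```

```bash
python3 - <<'E'
from h import *
p=wrist(); s=arm.sense(); t=s["tool_pos"]; print(t,s["force"],s["clock"])
h=proj(p,(524.4,45.1,58)); print("hole pred",h,"tip pred",proj(p,(t[0],t[1]+.2,t[2]-61.2)))
for n in("lock_pin","lock_hole"):
    for d in arm.spot_point(n,p)[:1]: print(n,np.round(d["uv"],1),round(d["conf"],2))
g=cv2.cvtColor(p["image"],cv2.COLOR_RGB2GRAY); u,v=h.astype(int)
print(u-24,v-24); print(g[v-18:v+26:2,u-20:u+22:2])
E
```

```text
[524.33868416  45.88974583 126.82237273] [ 0.31373802 -0.44040058 -1.2888958 ] 25.825
hole pred [320.77765331 216.13247047] tip pred [320.65459912 218.58343747]
lock_pin [318.4 218.2] 0.9
lock_hole [318.9 218.4] 0.85
296 192
[[132 134 132 133 133 133 135 138 135 137 135 135 135 135 136 135 135 135
  139 139 134]
 [133 132 134 134 134 133 134 135 136 136 137 135 135 135 135 136 134 136
  138 139 135]
 [132 132 133 134 133 134 136 135 134 137 135 134 135 135 135 135 135 135
  138 137 136]
 [131 133 133 134 134 134 136 135 136 137 134 134 133 134 136 135 134 137
  138 139 134]
 [133 132 132 134 133 135 135 131 122 114 107 109 118 129 133 136 134 136
  139 138 134]
 [131 134 134 134 134 133 126 105  74  54  48  53  67  94 123 133 133 136
  141 138 135]
 [130 133 132 133 133 125 102  64  34  33  30  32  30  50  92 124 134 137
  139 140 135]
 [131 133 130 133 131 113  69  35  40  45  45  41  38  33  53 102 129 136
  140 139 133]
 [131 132 134 133 128 103  55  46  59  64  62  60  55  41  39  85 120 134
  138 138 133]
 [132 132 133 133 125 101  65  61  63  64  64  60  61  50  50  89 119 136

[... 383 characters left out ...]
3 131 127 101  66  65  68  68  67  66  65  65  75 113 129 135
  138 137 135]
 [131 131 122 105  88  72  69  78  87  85  84  81  77  77  72  76  93 119
  137 138 134]
 [130 118  85  72  77  88  97 103 106 106 108 106 105 103 101  94  76  77
  103 127 133]
 [115  83  81  96 102 106 106 107 106 106 108 110 106 107 107 106 100  87
   75  83 111]
 [ 82  87 103 107 108 108 108 107 108 107 106 106 108 106 108 107 106 104
   99  82  83]
 [ 91 108 109 111 109 109 104 101  96  95  87  84  97 104 107 107 107 107
  108 102  93]
 [109 112 111 112 109  93  71  57  53  46  40  41  46  65  81  96 106 109
  109 110 105]
 [110 111 110 106  89  57  34  32  35  33  36  35  35  34  38  54  72 101
  111 109 110]]
```

>>> {"api": "send_rows", "payload": {"targets": [[[-1.2,0.3,0,0],[-1.2,0.3,4,0],[-1.2,0.3,8,0],[-1.2,0.3,10,0],[-1.2,0.3,10,0]]]}}

```text
clock: 26.55
tool_pos: [524.3, 44.6, 116.5]
tool_rot: [0.718, 0.696, -0.0, -0.0]
force: [0.4, 0.7, -0.2]
grip_width: 20.6
grip_force: 40.0
```

>>> {"api": "send_rows", "payload": {"targets": [[[0,0,2,0],[0,0,4,0],[0,0,5,0],[0,0,5,0]]]}}

```text
clock: 27.05
tool_pos: [524.4, 44.6, 111.7]
tool_rot: [0.718, 0.696, -0.0, -0.0]
force: [-0.3, -0.5, -1.1]
grip_width: 21.2
grip_force: 40.0
```

>>> {"api": "send_rows", "payload": {"targets": [[[0,0,4,0],[0,0,8,0],[0,0,12,0],[0,0,15,0],[0,0,15,0]]]}}

```text
clock: 27.68
tool_pos: [524.2, 44.6, 96.4]
tool_rot: [0.718, 0.696, -0.0, -0.0]
force: [-0.6, -0.1, -0.1]
grip_width: 20.7
grip_force: 40.0
```

>>> {"api": "send_rows", "payload": {"targets": [[[0,0,5,0],[0,0,10,0],[0,0,15,0],[0,0,20,0],[0,0,20,0]]]}}

```text
clock: 28.3
tool_pos: [524.2, 44.6, 76.3]
tool_rot: [0.718, 0.696, -0.0, -0.0]
force: [-1.7, 0.8, -1.2]
grip_width: 21.3
grip_force: 40.0
```

>>> {"api": "send_rows", "payload": {"targets": [[[0,0,3,0],[0,0,6,0],[0,0,7,0],[0,0,7.5,0],[0,0,7.5,0]]]}}

```text
clock: 28.92
tool_pos: [524.5, 44.6, 69.3]
tool_rot: [0.718, 0.696, 0.0, 0.0]
force: [-0.4, 0.4, -1.1]
grip_width: 21.2
grip_force: 40.0
```

>>> {"api": "send_rows", "payload": {"targets": [[[0,0,1,0],[0,0,2,0],[0,0,2,0]]]}}

```text
clock: 29.3
tool_pos: [524.6, 44.7, 69.0]
tool_rot: [0.718, 0.696, 0.0, 0.0]
force: [-6.5, -0.0, 20.2]
grip_width: 21.0
grip_force: 40.0
```

Collar seated: 20 N contact at TCP z 69, as expected. Release and retreat.

>>> {"api": "send_rows", "payload": {"targets": [[[0,0,-1.5,0],[0,0,-1.5,0],[0,0,-1.5,0],[0,0,-1.5,0]]], "jaw": 50}}

```text
clock: 29.8
tool_pos: [524.4, 44.7, 68.5]
tool_rot: [0.718, 0.696, -0.0, -0.0]
force: [0.5, -0.5, -0.0]
grip_width: 49.9
grip_force: 0.0
```

>>> {"api": "send_rows", "payload": {"targets": [[[0,0,-15,0],[0,0,-50,0],[0,0,-100,0],[0,0,-130,0],[0,0,-130,0]]]}}

```text
clock: 30.42
tool_pos: [526.2, 44.7, 202.0]
tool_rot: [0.718, 0.696, 0.002, 0.002]
force: [-0.6, -0.3, -0.1]
grip_width: 50.1
grip_force: 0.0
```

```bash
python3 - <<'E'
from h import *
p=wrist(); s=arm.sense(); print(s["tool_pos"],s["force"],s["clock"])
for n,z in(("lock_pin",8),("leaf_knob",53)):
    for d in arm.spot_point(n,p)[:2]: print(n,np.round(d["uv"],1),round(d["conf"],2),at_z(p,d["uv"],z).round(1))
hsv=cv2.cvtColor(p["image"],cv2.COLOR_RGB2HSV); m=(((hsv[...,0]<6)|(hsv[...,0]>174))&(hsv[...,1]>150)&(hsv[...,2]>80)).astype(np.uint8)
for c in cv2.findContours(m,0,2)[0]:
    if cv2.contourArea(c)>100: print(cv2.contourArea(c),cv2.boundingRect(c))
print("pred handle top/base centre px",proj(p,(524.4,45.1,95)),proj(p,(524.4,45.1,63)),"r px top",proj(p,(535.4,45.1,95)))
E
```

```text
[525.03424117  44.70089232 200.20276992] [ 0.44731192  0.13492447 -0.34645893] 30.475
lock_pin [317.3 172.1] 0.62 [524.2  47.5   8. ]
leaf_knob [319.3 234.8] 0.65 [524.4  -4.   53. ]
leaf_knob [496.7 118.3] 0.21 [682.3 100.2  53. ]
600.0 (305, 178, 25, 32)
4522.5 (581, 163, 59, 158)
905.5 (558, 117, 35, 35)
pred handle top/base centre px [317.4202893  198.73013412] [317.48711251 188.2448704 ] r px top [331.08291397 198.28943414]
```

```bash
python3 -c "
from rig import arm
print(arm.close_job())"
```

```text
the job is handed in; nothing more can be done
None
```

I handed the job in at about 30.5 s: the blank is seated between the dowels, the leaf is shut over it, and the lock pin is pushed home with its collar on the leaf. The hand-in gave no verdict, and no other tool was touched so far as the force readings and pictures showed.

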